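Release the wide filter cartridge from its sloping dock

ROBOT

A 7-joint arm with a two-finger parallel gripper is mounted at the origin on the work surface. World frame = base frame: x ahead of the robot, y to its left, z up, the work surface at z = 0. Lengths are in mm, angles in rad, forces in N, time in s.
With the tool pointing down it reaches from about 400 to 900 mm from the base axis. Payload 5.5 kg.
Tool frame: the origin (TCP) lies midway between the tips of the shut fingers; the grasp point (between the pads) lies 19 mm behind it; z points along the fingers, y is the direction in which the jaws open and shut (so a half turn about z gives the same grasp; the last joint's range is limited). The gripper opens to 85 mm and grips with 20 to 120 N. Pads are 22 mm wide; open, the fingers measure 114 mm over their backs; the gripper's body (76 mm by 85 mm) begins 54 mm behind the grasp point. The pads swing forward as they close: fully open they stand 13 mm farther back than shut.
Start: joints at [1.517, 0.501, -0.427, 1.55, 0.221, 1.138, -0.21], TCP at [202.526, -617.643, 231.31] pointing down, gripper open.
Joint ranges: [-2.88, 2.88], [-0.31, 2.03], [-1.54, 1.56], [0.2, 2.42], [-1.41, 4.55], [0.19, 2.02], [-2.57, 2.57]. Speed limits (rad/s): [2.57, 2.57, 3.14, 3.14, 3.14, 3.14, 3.14].

INTERFACE

Orientations are given as [roll, pitch, yaw] about the fixed x, y, z axes, in that order (R = Rz(yaw) Ry(pitch) Rx(roll)).
In Python, from rig import sensors, imaging, workorder gives the robot as it stands.
- The arm moves only by the shell command python3 -m jog 'ROWS' [FORCE]. ROWS is a JSON object of lists of equal length, an entry for each row: "jaw": the closure, from -1 (fully open) to 1 (shut); "slide": the shift along the tool's x, y, z in mm, a list of three; "rotation": the turn, a rotation vector about the tool's x, y, z in degrees, a list of three. In form: {"jaw": [jaw, ...], "slide": [[tx, ty, tz], ...], "rotation": [[wx, wy, wz], ...]}. A call has 1 to 10 rows; each row shifts and turns the commanded pose from where the row before left it, along the tool's axes as they then stand; what a row does not reach is not made up. A row lasts 1/12 s, in which the tool goes at most 41.7 mm and 7.16 degrees, less where a joint would pass 70% of its speed; a pose out of reach is approached as far as the arm can. A call is refused whole if a number of a shift passes 41.7 or a number of a turn 7.16, either way. A call with a gripper value outside its range is refused whole. The fingers move at their own pace and stop on an object; FORCE is the grip in N (left out, the last holds). Time passes only in rows, so rows that do not move let the fingers close. It gives the time, the measured TCP pose, the force and the opening at its end, in the units of the state.
- sensors.sense(): the state, without advancing time (a new reading comes with each control period).
- imaging.camera(name): name is "scene" or "top"; returns a dict with "color" (384x512x3 uint8, red, green, blue), "intrinsics" (3x3 intrinsics, pixels), "k1" (the pictures are not rectified: a ray, as slopes to the right and down, at radius r is drawn at 1 + k1 r^2 times it, then the intrinsics apply), "extrinsics" (4x4, takes a point from camera to world coordinates). Camera axes: x right, y down, z forward; pixel columns grow to the right and rows downward; lengths in mm; the calibration is good to about 2 mm. A picture is of the moment at which its call begins. There is no depth.
- workorder.job_done(): hands the job in, once; it reports no verdict.
The state is a dict: "time": time; "joint_positions": joint angles; "qvel": joint speeds; "joint_torque": joint torques, N m; "tool_pos": TCP position; "tcp_rot": TCP orientation; "wrist_force": force on the tool from outside, world axes, zero at the start; "torque": the same for the moment, N m; "width": finger opening in mm.
Only numpy, scipy, OpenCV 4.12 (cv2) and the standard library are available. Lean on these libraries where they do the work, as an engineer would, in place of code of your own. Each camera call takes 0.05 s, during which the arm holds its last target.

TASK

On the dock that holds the wide filter cartridge, swing the keeper bar fully aside, push the cartridge inward until its latch lets go and it springs out, then pull it free and stand it upright inside the steel tray beside the old cartridge, setting it down rather than dropping it. Leave the slim dock latched with its keeper as it is, and leave the old cartridge, the beaker and the bottle standing where they are.

Things in the scene. Friction and masses are not known exactly. Their poses are not given: they have to be found in the camera images.
- wide_dock: Fixed dock for the wide cartridge: white block 110 wide, 130 up the slope, on a grey 160 x 124 foot. Origin under it at table height; x to the dock's back, y to its left as seen from the robot, z up. Its flat face looks to -x and up: outward normal n = (-0.423, 0, 0.906), up-slope u = (0.906, 0, 0.423), i.e. the bay leans 25 deg from vertical. Face centre = mouth point; face spans 65 mm each way along u, 55 along y.
- wide_dock_mouth (a point): Centre of the wide dock's bay mouth, level with the face, at (-0.010, 0, 0.140) m in the dock frame. The mouth is 59 mm along u and 43 along y with a dark frame. The bay runs in along -n; at the start the cartridge's end is flush with the face and too close to the walls to be gripped.
- wide_dock_keeper (a joint): Swing angle (rad, 0 to 1.7) of the steel keeper bar that lies across the bay mouth 4 to 9 mm over the face. Pivot 44 mm up-slope of the mouth centre, turning about n. Peg centre in face coordinates: u = 44 - 52 cos(q) mm, y = -52 sin(q) mm, so it grows as the peg goes to the dock's -y side. Starts 0 to 0.4; fully aside from about 1.25 up. Light friction (about 1 N at the peg); stays where left.
- wide_dock_peg (a point): Grip point on the wide keeper's peg: an upright (along n) round steel peg, 12 mm diameter, from 9 to 35 mm over the face, at the free end of the 62 x 14 x 5 mm bar. This point is on its axis 22 mm over the face.
- wide_dock_ejector (a joint): Travel (m) along n of the spring ejector plate on which the wide cartridge stands in its bay. 0: latched, cartridge flush. Pressing the cartridge in by about 4 mm frees the latch (about 12 N, firm stop at -0.008); once the push is taken away the spring lifts it to +0.032, so it stands 32 mm proud. It does not latch again.
- wide_cartridge: Wide filter cartridge, loose, about 0.22 kg: white block 56 (x) x 40 (y) x 90 (z) mm with a dark band, 1.5 mm play all round in its bay. Origin at the centre of its foot (inner end); z along its length to the outer end (z = 90 mm). In the dock its z is the face normal n, x up-slope, y as the dock's.
- tray: Fixed steel tray 130 (x) x 210 (y) x 25 mm high with 5 mm walls and floor. Origin under its centre; its floor is at z = 5 mm. Room inside 120 x 200 mm, partly taken by the old cartridge.
- old_cartridge: Old slim cartridge, loose, 56 (x) x 24 (y) x 90 (z) mm, standing upright in the tray, anywhere from 50 mm to one side of the middle to 50 mm to the other along the tray's y; its x within 10 mm of the middle, turned at most 0.15 rad from the tray. Origin at the centre of its foot. Bystander.
- slim_dock: Fixed dock of the same shape, frame and face as the wide dock (mouth centre at (-0.010, 0, 0.140) m), but its bay and cartridge are narrow: 24 mm instead of 40. Bystander.
- slim_cartridge: Slim cartridge 56 x 24 x 90 mm, loose, latched flush in the slim dock; origin and axes as for the wide one. Must stay in.
- slim_dock_peg (a point): Same point on the slim dock's keeper peg; leave it there.
- slim_dock_keeper (a joint): Swing angle (rad) of the slim dock's keeper, as for the wide one; starts 0 to 0.4; leave it.
- slim_dock_ejector (a joint): Travel (m) of the slim dock's ejector: 0 latched. Leave it latched.
- beaker: Glass beaker, loose, 68 mm across, 85 mm high, standing on the bench; origin at the centre of its underside. Bystander.
- flask: Closed clear bottle, loose, 64 mm across, 150 mm high, standing on the bench; origin at the centre of its underside. Bystander.
- stand: Fixed retort stand behind the docks: 100 x 140 mm foot, steel rod 564 mm high set 30 mm to +x of its origin, a clamp 370 mm up whose arm and glass burette (300 to 600 mm up) reach 46 mm to -x of the origin. Origin on the bench, 50 mm to -x of the foot's centre. Obstacle.
Not all that is in view belongs to the job. What is shaped like the wide_cartridge but orange or pink is not meant.

How it is judged (in metres and radians):
On the way, in this order (a step that is already met when the one before it is completed fails the run):
1. the wide dock's keeper is swung aside (value of joint wide_dock_keeper above 1.25 rad), for 0.2 s.
2. the wide cartridge has been pushed in, its latch let go and it has sprung out (value of joint wide_dock_ejector above 0.024 m), for 0.2 s.
3. the wide cartridge is out of its bay (z of wide_cartridge in the frame of wide_dock above 0.15 m), for 0.1 s.
At the end, for the whole second after the job is handed in: The wide cartridge stands on its foot on the tray's floor (foot within 4 mm of the floor, less than 0.08 rad off upright), released and at rest; the wide dock's keeper is still aside (joint above 1.25 rad); the slim dock is still latched and the old cartridge still upright (x of wide_cartridge in the frame of tray between -0.065 and 0.065 m and y of wide_cartridge in the frame of tray between -0.105 and 0.105 m and z of wide_cartridge in the frame of tray below 0.009 m and angle between each of wide_cartridge, old_cartridge's own z axis and vertical below 0.08 rad and linear speed of wide_cartridge below 0.02 m/s and value of joint wide_dock_keeper above 1.25 rad and value of joint slim_dock_ejector below 0.005 m); the robot touches nothing.
It fails at once if the slim cartridge is let go by its latch (value of joint slim_dock_ejector above 0.01 m).
It fails at once if the slim dock's keeper is moved by more than about 15 degrees (distance of slim_dock_peg from where it was at the start of the episode above 0.014 m).
It fails at once if the old cartridge is shifted by more than 20 mm or tipped (distance of old_cartridge from where it was at the start of the episode above 0.02 m or angle between old_cartridge's own z axis and vertical above 0.35 rad).
It fails at once if the beaker or the bottle is shifted by more than 25 mm or tipped (distance of any of beaker, flask from where it was at the start of the episode above 0.025 m or angle between any of beaker, flask's own z axis and vertical above 0.35 rad).
It fails at once if the wide cartridge is dropped (over 0.45 m/s while the fingers do not touch it, a fall of about 10 mm) or strikes the tray with over 60 N ((linear speed of wide_cartridge above 0.45 m/s and contact force between the fingers and wide_cartridge below 0.05 N) or contact force between wide_cartridge and tray above 60 N).
It also fails if it takes over 58 s, if anything falls off the work surface, if the arm or the gripper's body presses on something with over 40 N, if the wrist force passes 120 N, or if a joint passes its speed limit or range.

## Working session

There is one attempt and no reset: what is moved stays moved. The work goes in short steps, Python scripts to look and compute and a shell command to move; the robot and the scene stay as the last step left them, time stands still between calls to the robot, and variables do not carry over. Pictures are saved under pics/ and viewed, and the job is handed in when it is done.

```bash
ls; mkdir -p pics; python3 - <<'E'
from rig import sensors, imaging
import cv2,numpy as np
print(sensors.sense())
for n in ("scene","top"):
    c=imaging.camera(n); cv2.imwrite(f"pics/{n}0.png",cv2.resize(c["color"][:,:,::-1],(800,600),interpolation=cv2.INTER_CUBIC))
    np.savez(f"{n}0.npz",**c)
    print(n,c["intrinsics"],c["k1"],c["extrinsics"])
E
```

```text
pics
{'time': 0.0, 'joint_positions': array([ 1.51724173,  0.50184017, -0.42676952,  1.55147457,  0.22078822,
        1.13828754, -0.21026683]), 'qvel': array([ 0.00121851,  0.00050706,  0.00058713, -0.00079728,  0.00163885,
       -0.00215134, -0.00193963]), 'joint_torque': array([-5.76442744e-04, -5.69522274e+01, -5.81652761e+00, -2.80947858e+01,
        1.06243731e-02,  1.16502063e-02,  2.11345736e-05]), 'tool_pos': array([ 202.19534471, -617.0114124 ,  230.25201846]), 'tcp_rot': array([-3.13963623e+00, -6.43830969e-05,  3.16823487e-01]), 'wrist_force': array([-0.53858616, -0.67014746,  0.74290388]), 'torque': array([-0.02637042, -0.02212122, -0.05293997]), 'width': 85.30045902512555}
scene [[442.17953555   0.         249.16862657]
 [  0.         442.17953555 187.1566117 ]
 [  0.           0.           1.        ]] -0.1485015962767181 [[-4.87852029e-01  5.71062058e-01 -6.60218543e-01  1.25933532e+03]
 [ 8.72926046e-01  3.19771514e-01 -3.68437643e-01  3.64222124e+02]
 [ 7.18324670e-04 -7.56065013e-01 -6.54496126e-01  8.02169136e+02]
 [ 0.00000000e+00  0.00000000e+00  0.00000000e+00  1.00000000e+00]]
top [[459.60771554   0.         249.9714286 ]
 [  0.         459.60771554 191.57193114]
 [  0.           0.           1.        ]] 0.002786283375121354 [[-4.15634312e-02 -9.77523252e-01  2.06690042e-01  3.73365584e+02]
 [-9.99132161e-01  4.12276726e-02 -5.93329114e-03 -6.67859312e+00]
 [-2.72141933e-03 -2.06757276e-01 -9.78388483e-01  1.06927284e+03]
 [ 0.00000000e+00  0.00000000e+00  0.00000000e+00  1.00000000e+00]]
```

View pics/scene0.png

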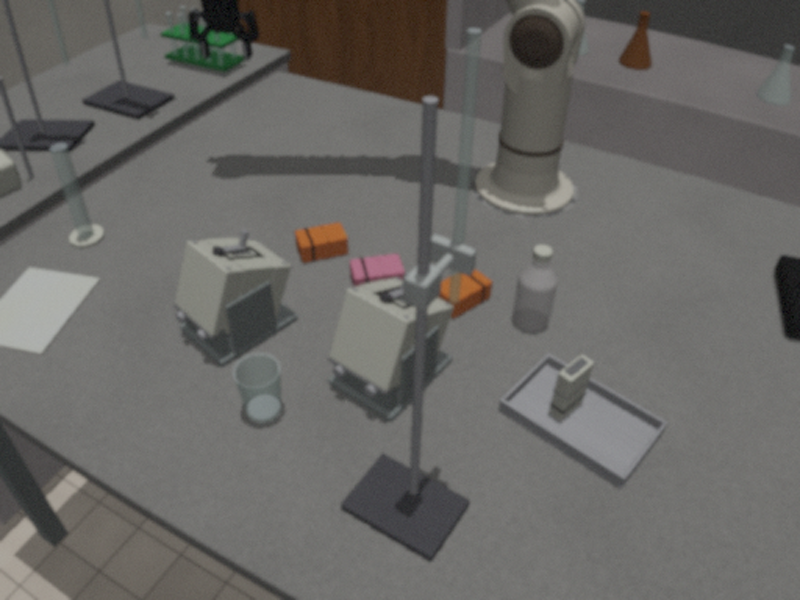

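View pics/top0.png

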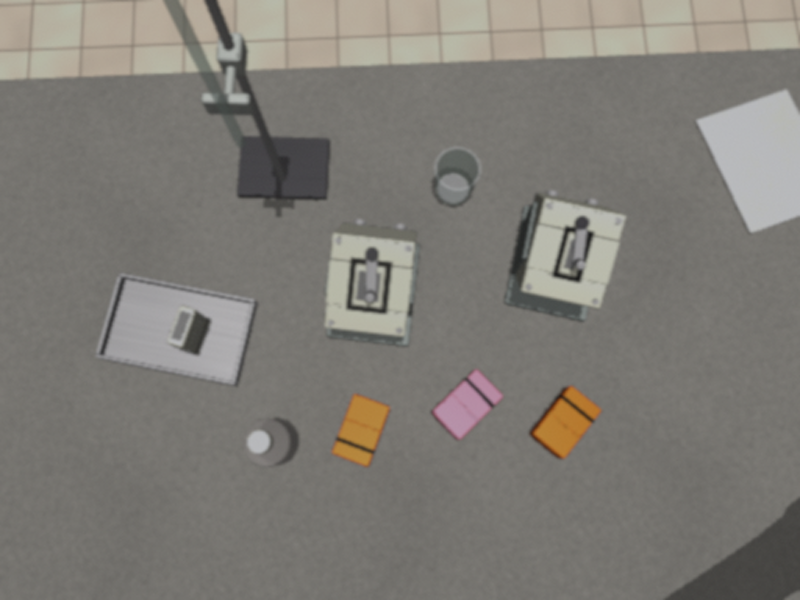

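Two docks are candidates, in top-view pixels (800-wide): one at (370,285) and one at (575,250). The left mouth frame looks wider. The orange and pink blocks lie loose and are decoys. I'll enlarge both docks to confirm.

```bash
python3 - <<'E'
import cv2,numpy as np
c=np.load("top0.npz")["color"][:,:,::-1]
a=cv2.resize(c[135:235,195:275],None,fx=5,fy=5,interpolation=cv2.INTER_CUBIC)
b=cv2.resize(c[115:215,325:405],None,fx=5,fy=5,interpolation=cv2.INTER_CUBIC)
cv2.imwrite("pics/docks.png",np.hstack([a,b]))
c=np.load("top0.npz")["color"][:,:,::-1]
cv2.imwrite("pics/tray.png",cv2.resize(c[165:310,55:200],None,fx=4,fy=4,interpolation=cv2.INTER_CUBIC))
E
```

```text
(no output)
```

View pics/docks.png

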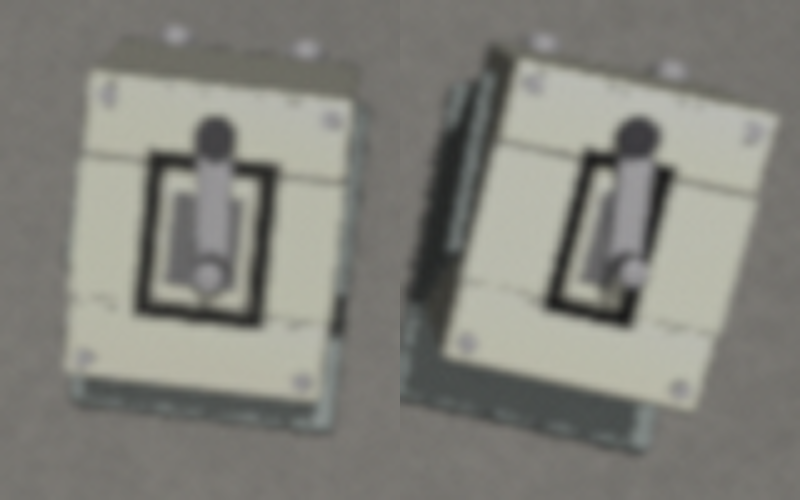

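View pics/tray.png

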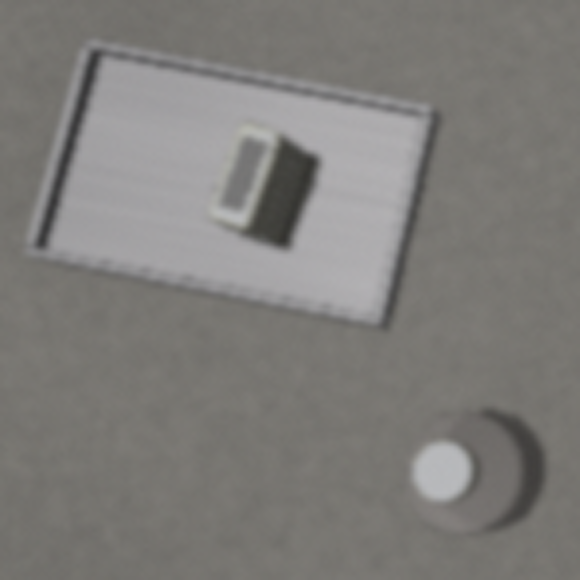

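The left dock, at crop pixel (208,230), has the clearly wider mouth frame: about 125 px against 90 px for the right one. So the left dock is the wide dock. Next I'll get the poses by casting rays.

```bash
cat > h.py <<'E'
import numpy as np,cv2
from scipy.optimize import least_squares
from scipy.spatial.transform import Rotation as R
def load(n): 
    d=np.load(n); return {k:d[k] for k in d.files}
def ray(c,p):
    K=c["intrinsics"];E=c["extrinsics"];k1=float(c["k1"])
    d=(np.array(p,float)-[K[0,2],K[1,2]])/[K[0,0],K[1,1]]
    u=d.copy()
    for _ in range(30): u=d/(1+k1*(u@u))
    v=E[:3,:3]@np.array([u[0],u[1],1]); return E[:3,3],v/np.linalg.norm(v)
def onz(c,p,z):
    o,v=ray(c,p); return o+v*(z-o[2])/v[2]
def onplane(c,p,q,n):
    o,v=ray(c,p); return o+v*(((q-o)@n)/(v@n))
def proj(c,P):
    K=c["intrinsics"];E=c["extrinsics"];k1=float(c["k1"])
    q=E[:3,:3].T@(np.asarray(P,float)-E[:3,3]); u=q[:2]/q[2]; u=u*(1+k1*(u@u)); return u*K[0,0]+K[:2,2]
N0=np.array([-.42262,0,.90631]);U0=np.array([.90631,0,.42262]);Y0=np.array([0,1.,0])
def dockpt(x,y,psi,u,yy,n):
    return np.array([x,y,0])+R.from_euler('z',psi).apply(np.array([-10,0,140])+u*U0+yy*Y0+n*N0)
E
python3 - <<'E'
from h import *
c=load("top0.npz"); s=load("scene0.npz")
def fit(px,off,lab):
    pts=np.array(px)/5+off
    g=[(65,55),(65,-55),(-65,-55),(-65,55)]
    f=lambda v:np.concatenate([proj(c,dockpt(v[0],v[1],v[2],a,b,0))-p for (a,b),p in zip(g,pts)])
    r=least_squares(f,[500,0,0],x_scale=[10,10,.1]); print(lab,r.x,np.round(r.fun,2)); return r.x
w=fit([(90,70),(355,100),(322,402),(65,373)],(195,135),"wide")
sl=fit([(518,58),(780,115),(700,410),(443,355)],(325-80,115),"slim")
for v,p,lab,off in((w,(208,277),"w",(195,135)),(sl,(634,272),"s",(245,115))):
    n=R.from_euler('z',v[2]).apply(N0); q0=dockpt(*v,0,0,0)
    P=onplane(c,np.array(p)/5+off,dockpt(*v,0,0,35),n)
    d=R.from_euler('z',v[2]).inv().apply(P-q0); u,y=d@U0,d[1]
    print(lab,"peg u,y",u,y,"r",np.hypot(44-u,y),"q",np.arctan2(-y,44-u))
for v in(w,):
  for hh in (0,):
    print("mouth",dockpt(*v,0,0,0),"frame px centre->", proj(c,dockpt(*v,0,0,0)), (np.array([206,238])/5+(195,135)))
t=[onz(c,np.array(p)/4+(55,165),25) for p in((88,42),(437,105),(388,325),(28,252))]
print("tray",np.round(t),np.mean(t,0)); 
d=t[0]-t[1]; print(np.linalg.norm(d),np.linalg.norm(t[0]-t[3]),"yaw",np.arctan2(-d[0],d[1]))
o=[onz(c,np.array(p)/4+(55,165),95) for p in((240,120),(283,133),(250,228),(208,215))]
print("old",np.round(o),np.mean(o,0)); d=o[0]-o[3];print(np.linalg.norm(d),np.linalg.norm(o[0]-o[1]),np.arctan2(d[1],d[0]))
print("bottle cap",onz(c,np.array((443,471))/4+(55,165),150))
print("beaker base",onz(c,np.array((453,188))*.64,0),"stand foot",onz(c,np.array((285,168))*.64,10))
# scene check
print("scene proj mouth*1.5625",proj(s,dockpt(*w,0,0,0))*1.5625, "corners",[np.round(proj(s,dockpt(*w,a,b,0))*1.5625) for a,b in((65,55),(65,-55),(-65,-55),(-65,55))])
E
```

```text
wide [ 5.99502216e+02  1.32613736e+01 -1.55383351e-01] [-0.15 -0.15  0.31 -0.32  0.12  0.24 -0.29  0.21]
slim [ 6.31471537e+02 -2.61873216e+02 -2.61302689e-01] [-0.03 -0.27  0.4  -0.65 -0.33  0.47 -0.04  0.46]
w peg u,y -8.047888832846787 -3.7305603398102605 r 52.18141251830332 q 0.07155317160422243
s peg u,y -7.677880829943106 -6.713923081185027 r 52.112187923880825 q 0.12919505406780546
mouth [589.62269293  14.80896206 140.        ] frame px centre-> [236.5129867 182.7164245] [236.2 182.6]
tray [[649. 390.  25.]
 [603. 186.  25.]
 [477. 214.  25.]
 [527. 420.  25.]] [564.10887603 302.44512702  25.        ]
209.20703056164373 125.97600726337444 yaw -0.2233081701615463
old [[584. 280.  95.]
 [576. 256.  95.]
 [525. 273.  95.]
 [533. 296.  95.]] [554.25719513 276.1825237   95.        ]
53.734906580505836 24.74147093309888 -0.30475222690916987
bottle cap [391.78972183 160.49776701 150.        ]
beaker base [ 773.93855103 -118.69196041    0.        ] stand foot [814.49997508 143.61640279  10.        ]
scene proj mouth*1.5625 [403.93249425 296.87822142] corners [array([410., 321.]), array([348., 288.]), array([398., 276.]), array([457., 305.])]
```

The wide dock is at about (599.5, 13.3) with yaw -0.155 and keeper q about 0.07. The tray is at (564, 302) with yaw -0.22. The old cartridge sits at tray y of about -28, so the free side is +y. I'll lift first, then swing round the base with the tool half-turned so joint 7 keeps enough range.

```bash
cat >> h.py <<'E'
W=(599.5,13.26,-.1554)
def tgt(u,y,n,w=W,flip=True):
    s=-1 if flip else 1
    M=R.from_euler('z',w[2]).as_matrix()@np.column_stack([s*U0,-s*Y0,-N0])
    return dockpt(*w,u,y,n),R.from_matrix(M)
def go(p,r,st=None):
    from rig import sensors
    if st is None: st=sensors.sense()
    c=R.from_euler('xyz',st["tcp_rot"]); P=np.array(st["tool_pos"])
    t=c.inv().apply(p-P); rv=(c.inv()*r).as_rotvec(degrees=True)
    print("slide(tool now)",np.round(t,1),"rot",np.round(rv,2),"| F",np.round(st["wrist_force"],1),"w",round(st["width"],1),"t",round(st["time"],2), "world err",np.round(p-P,1))
E
python3 -m jog '{"jaw":[-1,-1,-1,-1,-1,-1],"slide":[[0,0,-20],[0,0,-40],[0,0,-40],[0,0,-40],[0,0,-30],[0,0,0]],"rotation":[[0,0,0],[0,0,0],[0,0,0],[0,0,0],[0,0,0],[0,0,0]]}'
python3 -c "
import numpy as np
for k in range(22):
  a=np.radians(3.67*k);print([round(37.8*np.cos(a)),round(37.8*np.sin(a)),0],end=',')
"
```

```text
time: 0.6
tool_pos: [203.9, -619.9, 409.3]
tcp_rot: [3.13, -0.0, 0.317]
wrist_force: [0.3, -0.2, 0.6]
width: 85.3
[38, 0, 0],[38, 2, 0],[37, 5, 0],[37, 7, 0],[37, 10, 0],[36, 12, 0],[35, 14, 0],[34, 16, 0],[33, 19, 0],[32, 21, 0],[30, 23, 0],[29, 24, 0],[27, 26, 0],[25, 28, 0],[24, 30, 0],[22, 31, 0],[20, 32, 0],[18, 33, 0],[15, 35, 0],[13, 35, 0],[11, 36, 0],[8, 37, 0],
```

```bash
python3 -m jog '{"jaw":[-1,-1,-1,-1,-1,-1,-1,-1,-1,-1],"slide":[[38,0,0],[38,2,0],[37,5,0],[37,7,0],[37,10,0],[36,12,0],[35,14,0],[34,16,0],[33,19,0],[32,21,0]],"rotation":[[0,0,-7],[0,0,-7],[0,0,-7],[0,0,-7],[0,0,-7],[0,0,-7],[0,0,-7],[0,0,-7],[0,0,-7],[0,0,-7]]}'; python3 -c "
from rig import sensors;print(sensors.sense()['joint_positions'])"
```

```text
time: 1.43
tool_pos: [516.4, -412.1, 400.3]
tcp_rot: [-3.141, -0.001, 1.544]
wrist_force: [0.3, -0.7, 0.0]
width: 85.7
[ 1.12622162  0.48657216 -0.76740508  1.27506976  0.33098323  1.50741821
  0.37147975]
```

```bash
python3 -m jog '{"jaw":[-1,-1,-1,-1,-1,-1,-1,-1,-1,-1],"slide":[[30,23,0],[29,24,0],[27,26,0],[25,28,0],[24,30,0],[22,31,0],[20,32,0],[18,33,0],[15,35,0],[13,35,0]],"rotation":[[0,0,-7],[0,0,-7],[0,0,-7],[0,0,-7],[0,0,-7],[0,0,-7],[0,0,-7],[0,0,-7],[0,0,-7],[0,0,-7]]}'; python3 -c "
from rig import sensors;print(sensors.sense()['joint_positions'])
from h import *
p,r=tgt(-8,-4,120); go(p,r)"
```

```text
time: 2.27
tool_pos: [663.8, -70.1, 400.3]
tcp_rot: [-3.141, -0.001, 2.766]
wrist_force: [0.4, 0.0, -0.7]
width: 85.7
[ 0.68526853  0.59106191 -1.04710708  1.2501824   0.50306395  1.56885413
  0.91592472]
slide(tool now) [155.7  35.2 155.1] rot [ -2.75 -24.95 -12.41] | F [ 0.4  0.  -0.7] w 85.7 t 2.27 world err [-132.1   89.9 -154.9]
```

```bash
python3 -m jog '{"jaw":[0.3,0.3,0.3,0.3,0.3,0.3,0.3,0.3,0.3,0.3],"slide":[[39,9,0],[39,9,0],[39,9,0],[39,9,0],[0,0,0],[0,0,0],[0,0,0],[0,0,0],[0,0,0],[0,0,0]],"rotation":[[0,0,0],[0,0,0],[0,0,0],[0,0,0],[-0.7,-6.2,-3.1],[-0.7,-6.2,-3.1],[-0.7,-6.2,-3.1],[-0.7,-6.2,-3.1],[0,0,0],[0,0,0]]}'; python3 -c "
from rig import sensors;print(sensors.sense()['joint_positions'])
from h import *
p,r=tgt(-8,-4,80); go(p,r)"
```

```text
time: 3.1
tool_pos: [527.3, 22.9, 400.2]
tcp_rot: [3.133, 0.344, 2.94]
wrist_force: [-0.1, -0.8, 0.8]
width: 30.2
[ 1.20993059 -0.19869207 -1.18927074  1.87698699 -0.14762997  1.00133315
  1.42543205]
slide(tool now) [ 43.9  -3.  187.2] rot [-0.48 -5.27 -2.46] | F [-0.1 -0.8  0.8] w 30.2 t 3.1 world err [  21.1   -5.7 -191.1]
```

```bash
python3 -m jog '{"jaw":[0.3,0.3,0.3,0.3,0.3,0.3,0.3,0.3],"slide":[[9,-0.6,30],[9,-0.6,30],[9,-0.6,30],[9,-0.6,30],[0,0,30],[0,0,0],[0,0,0],[0,0,0]],"rotation":[[0,0,0],[0,0,0],[0,0,0],[0,0,0],[0,0,0],[-0.2,-2.6,-1.2],[-0.2,-2.6,-1.2],[0,0,0]]}'; python3 -c "
from rig import sensors,imaging;print(sensors.sense()['joint_positions'])
from h import *
p,r=tgt(-8,-4,60); go(p,r)
import cv2
for n in ('top','scene'):
  c=imaging.camera(n);np.savez(n+'1.npz',**c)
  b=c['color'][:,:,::-1]
  x=b[120:270,160:320] if n=='top' else b[80:270,170:350]
  cv2.imwrite('pics/'+n+'1.png',cv2.resize(x,None,fx=3,fy=3,interpolation=cv2.INTER_CUBIC))
"
```

```text
time: 3.77
tool_pos: [538.7, 20.9, 265.1]
tcp_rot: [3.131, 0.419, 2.984]
wrist_force: [-0.7, -0.0, -0.7]
width: 30.4
[ 1.1682062   0.13202344 -1.39024444  2.12050387  0.44621822  0.63904622
  0.90884999]
slide(tool now) [13.1 -2.9 75.2] rot [ 0.56 -0.98 -0.1 ] | F [-0.7 -0.  -0.7] w 30.4 t 3.77 world err [ 18.1  -5.  -74.1]
```

```bash
python3 -c "
import cv2,numpy as np
a=cv2.imread('pics/top1.png');b=cv2.imread('pics/scene1.png');h=max(a.shape[0],b.shape[0])
f=lambda i:cv2.copyMakeBorder(i,0,h-i.shape[0],0,0,0)
o=np.hstack([f(a),f(b)]);print(o.shape);cv2.imwrite('pics/c1.png',cv2.resize(o,(800,int(800*o.shape[0]/o.shape[1]))))"
```

```text
(570, 1020, 3)
```

View pics/c1.png

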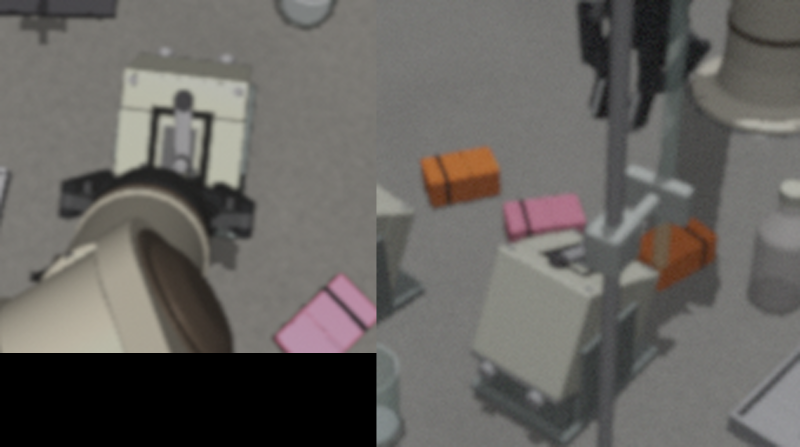

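```bash
python3 -m jog '{"jaw":[0.3,0.3,0.3,0.3],"slide":[[6,-1.5,10],[7,-1.5,10],[0,0,10],[0,0,10]],"rotation":[[0.5,-1,0],[0,0,0],[0,0,0],[0,0,0]]}'; python3 -c "
from rig import sensors,imaging;print(sensors.sense()['joint_positions'])
from h import *
p,r=tgt(-8,-4,60); go(p,r)"
```

```text
time: 4.2
tool_pos: [545.4, 11.4, 225.9]
tcp_rot: [-3.135, 0.442, 2.978]
wrist_force: [0.4, 0.3, 1.2]
width: 29.8
[ 0.95700954  0.21024341 -1.20998746  2.17018822  0.69156892  0.57997871
  0.67358673]
slide(tool now) [ 5.4  6.5 36. ] rot [-0.59  0.32 -0.43] | F [0.4 0.3 1.2] w 29.8 t 4.2 world err [ 11.4   4.5 -34.9]
```

```bash
python3 -m jog '{"jaw":[0.3,0.3,0.3,0.3,0.3],"slide":[[3,3,12],[2.4,3.5,12],[0,0,12],[0,0,0],[0,0,0]],"rotation":[[-0.5,0,-0.4],[0,0.3,0],[0,0,0],[0,0,0],[0,0,0]]}'; python3 -c "
from rig import sensors,imaging;print(sensors.sense()['joint_positions'])
from h import *
p,r=tgt(-8,-4,10); go(p,r)"
```

```text
time: 4.62
tool_pos: [556.2, 17.5, 190.8]
tcp_rot: [-3.141, 0.435, 2.988]
wrist_force: [-0.2, 0.7, 0.1]
width: 30.1
[ 0.80299589  0.29868475 -1.08237448  2.17913171  0.86051347  0.55530626
  0.52332038]
slide(tool now) [-0.9 -1.5 50.2] rot [ 0.02 -0.06  0.08] | F [-0.2  0.7  0.1] w 30.1 t 4.62 world err [ 21.5  -4.8 -45.1]
```

```bash
cat > look.py <<'E'
import sys,cv2
from rig import imaging
import numpy as np
n,tag,x0,x1,y0,y1,f=sys.argv[1],sys.argv[2],*map(int,sys.argv[3:8])
c=imaging.camera(n);np.savez(tag+'.npz',**c)
cv2.imwrite(f'pics/{tag}.png',cv2.resize(c['color'][y0:y1,x0:x1,::-1],None,fx=f,fy=f,interpolation=cv2.INTER_CUBIC))
E
python3 look.py scene s2 200 320 130 250 5
```

```text
(no output)
```

View pics/s2.png

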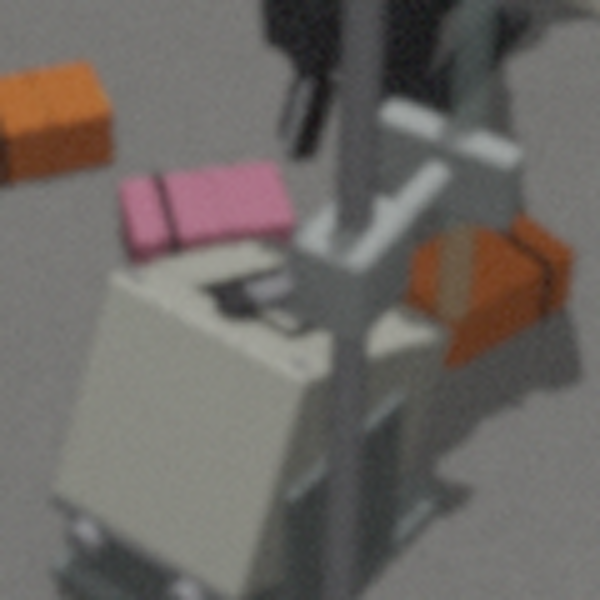

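The scene view shows one finger near (300,130) above the dock, but the stand clamp hides the peg. I'll go down slowly and watch the wrist force.

```bash
python3 -m jog '{"jaw":[0.3,0.3,0.3],"slide":[[-0.9,-1.5,10],[0,0,10],[0,0,10]],"rotation":[[0,0,0],[0,0,0],[0,0,0]]}'; python3 -m jog '{"jaw":[0.3,0.3,0.3,0.3],"slide":[[0,0,8],[0,0,8],[0,0,4],[0,0,0]],"rotation":[[0,0,0],[0,0,0],[0,0,0],[0,0,0]]}'; python3 -c "
from h import *
p,r=tgt(-8,-4,10); go(p,r)"
```

```text
time: 4.92
tool_pos: [569.7, 13.3, 165.2]
tcp_rot: [-3.139, 0.439, 2.988]
wrist_force: [0.5, -0.7, 0.3]
width: 29.8
time: 5.25
tool_pos: [577.2, 12.4, 146.2]
tcp_rot: [-3.14, 0.437, 2.989]
wrist_force: [-0.8, 0.3, -0.3]
width: 29.7
slide(tool now) [-0.1  0.3  0.7] rot [-0.03  0.02  0.15] | F [-0.8  0.3 -0.3] w 29.7 t 5.25 world err [ 0.4  0.2 -0.5]
```

```bash
python3 -m jog '{"jaw":[1,1,1,1,1,1],"slide":[[0,0,0],[0,0,0],[0,0,0],[0,0,0],[0,0,0],[0,0,0]],"rotation":[[0,0,0],[0,0,0],[0,0,0],[0,0,0],[0,0,0],[0,0,0]]}' 30; python3 -c "
from h import *
p,r=tgt(-8,-4,10); go(p,r)"
```

```text
time: 5.75
tool_pos: [577.0, 12.9, 146.6]
tcp_rot: [-3.139, 0.437, 2.991]
wrist_force: [-3.0, -0.6, 5.5]
width: 10.6
slide(tool now) [-0.2 -0.2  1.1] rot [-0.03  0.06  0.24] | F [-3.  -0.6  5.5] w 10.6 t 5.75 world err [ 0.6 -0.3 -0.9]
```

The peg is held. Now swing along the arc.

```bash
python3 -c "
import numpy as np
q=.075+.12*np.arange(13);x=-(44-52*np.cos(q));y=-52*np.sin(q)
print([[round(a,1),round(b,1)] for a,b in zip(np.diff(x),np.diff(y))])"
```

```text
[[np.float64(-0.8), np.float64(-6.2)], [np.float64(-1.6), np.float64(-6.0)], [np.float64(-2.3), np.float64(-5.8)], [np.float64(-3.0), np.float64(-5.5)], [np.float64(-3.6), np.float64(-5.1)], [np.float64(-4.2), np.float64(-4.6)], [np.float64(-4.7), np.float64(-4.1)], [np.float64(-5.2), np.float64(-3.5)], [np.float64(-5.5), np.float64(-2.9)], [np.float64(-5.8), np.float64(-2.2)], [np.float64(-6.1), np.float64(-1.5)], [np.float64(-6.2), np.float64(-0.7)]]
```

```bash
python3 -m jog '{"jaw":[1,1,1,1,1,1,1],"slide":[[0,0,-1.5],[-0.8,-6.2,0],[-1.6,-6,0],[-2.3,-5.8,0],[-3,-5.5,0],[-3.6,-5.1,0],[-4.2,-4.6,0]],"rotation":[[0,0,0],[0,0,0],[0,0,0],[0,0,0],[0,0,0],[0,0,0],[0,0,0]]}'; python3 -c "
from h import *
q=.795;p,r=tgt(44-52*np.cos(q),-52*np.sin(q),11.5); go(p,r)"
python3 -m jog '{"jaw":[1,1,1,1,1,1,1,1],"slide":[[-4.7,-4.1,0],[-5.2,-3.5,0],[-5.5,-2.9,0],[-5.8,-2.2,0],[-6.1,-1.5,0],[-6.2,-0.7,0],[0,0,0],[0,0,0]],"rotation":[[0,0,0],[0,0,0],[0,0,0],[0,0,0],[0,0,0],[0,0,0],[0,0,0],[0,0,0]]}'; python3 -c "
from h import *
q=1.515;p,r=tgt(44-52*np.cos(q),-52*np.sin(q),11.5); go(p,r)"
```

```text
time: 6.33
tool_pos: [583.2, -22.4, 152.7]
tcp_rot: [-3.138, 0.433, 2.991]
wrist_force: [-4.6, 0.7, -5.5]
width: 10.8
slide(tool now) [-2.7  0.6  0.2] rot [-0.06 -0.2   0.26] | F [-4.6  0.7 -5.5] w 10.8 t 6.33 world err [2.6 0.3 1. ]
time: 7.0
tool_pos: [614.7, -41.7, 169.2]
tcp_rot: [-3.141, 0.439, 2.989]
wrist_force: [5.2, 0.2, -8.5]
width: 11.0
slide(tool now) [1.6 0.1 0.8] rot [0.01 0.17 0.16] | F [ 5.2  0.2 -8.5] w 11.0 t 7.0 world err [-1.1  0.2 -1.5]
```

The peg followed the arc with small forces. Release it, back off and look.

```bash
python3 -m jog '{"jaw":[0.3,0.3,0.3,0.3,0.3,0.3,0.3],"slide":[[0,0,0],[0,0,0],[0,0,0],[0,0,-10],[0,0,-20],[0,0,-20],[0,0,-20]],"rotation":[[0,0,0],[0,0,0],[0,0,0],[0,0,0],[0,0,0],[0,0,0],[0,0,0]]}'
python3 -m jog '{"jaw":[1,1,1,1,1],"slide":[[38,0,-20],[38,0,-20],[38,0,-10],[38,0,0],[0,0,0]],"rotation":[[0,0,0],[0,0,0],[0,0,0],[0,0,0],[0,0,0]]}'
python3 look.py top t2 160 300 110 230 5;python3 -c "
from rig import sensors,imaging;print(sensors.sense()['joint_positions'])
from h import *
p,r=tgt(0,0,20); go(p,r)"
```

```text
time: 7.58
tool_pos: [583.3, -35.9, 232.5]
tcp_rot: [-3.139, 0.437, 2.992]
wrist_force: [0.0, -1.6, 1.4]
width: 29.6
time: 8.0
tool_pos: [480.5, -19.4, 220.9]
tcp_rot: [-3.14, 0.406, 3.001]
wrist_force: [-1.0, -0.2, -0.7]
width: -0.1
[ 1.26726258 -0.04616243 -1.29042103  2.27680626  0.05714702  0.47500457
  1.35320236]
slide(tool now) [-59.3  49.7  95.5] rot [ 0.23 -1.55  0.83] | F [ 0.8 -0.6  0.6] w 0.0 t 8.05 world err [ 98.4  36.1 -64.1]
```

View pics/t2.png

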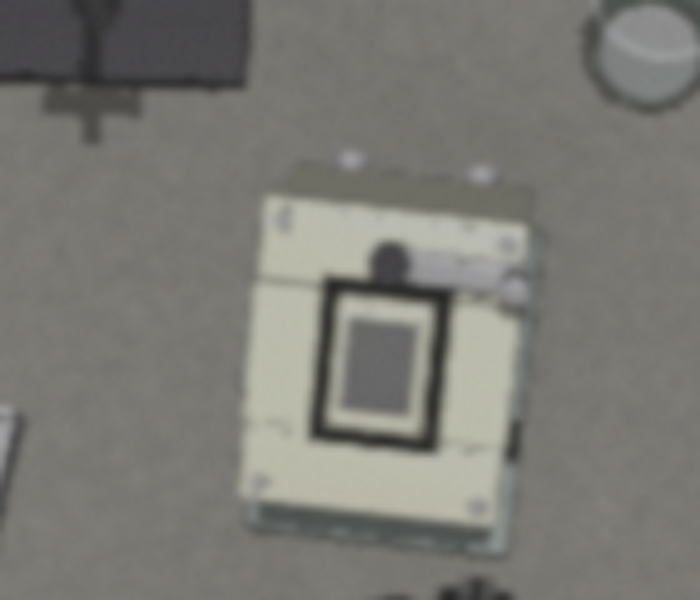

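The keeper lies fully aside: pivot at (390,262), peg at (515,288). The mouth centre at (381,363) agrees with the fit to 0.3 px. Now I'll go over the mouth with the fingers shut.

```bash
python3 -m jog '{"jaw":[1,1,1,1,1],"slide":[[-20,17,0],[-20,17,0],[-19,16,0],[0,0,15],[0,0,0]],"rotation":[[0,-0.8,0.4],[0,-0.8,0.4],[0,0,0],[0,0,0],[0,0,0]]}'
python3 -c "
from h import *
p,r=tgt(0,0,20); go(p,r)"
```

```text
time: 8.47
tool_pos: [542.7, 17.4, 228.2]
tcp_rot: [3.131, 0.427, 2.993]
wrist_force: [-0.9, 0.3, -0.3]
width: -0.1
slide(tool now) [-5.9  3.5 79.8] rot [ 0.79 -0.53  0.38] | F [-0.9  0.3 -0.3] w -0.1 t 8.47 world err [ 38.6  -1.3 -70.1]
```

```bash
python3 -m jog '{"jaw":[1,1,1,1,1,1],"slide":[[-3,2,20],[-3,1,20],[0,0,20],[0,0,20],[0,0,0],[0,0,0]],"rotation":[[0.8,-0.5,0.4],[0,0,0],[0,0,0],[0,0,0],[0,0,0],[0,0,0]]}'
python3 -c "
from h import *
p,r=tgt(0,0,0); go(p,r)"
```

```text
time: 8.97
tool_pos: [579.0, 13.0, 157.8]
tcp_rot: [-3.139, 0.433, 2.985]
wrist_force: [-0.1, -0.3, -0.4]
width: 0.3
slide(tool now) [-1.8  3.5 20.4] rot [-0.17 -0.19 -0.07] | F [-0.1 -0.3 -0.4] w 0.3 t 8.97 world err [ 10.6   1.8 -17.8]
```

```bash
python3 -m jog '{"jaw":[1,1,1,1,1,1],"slide":[[-1.8,3.5,10],[0,0,7],[0,0,3],[0,0,2],[0,0,2],[0,0,0]],"rotation":[[0,0,0],[0,0,0],[0,0,0],[0,0,0],[0,0,0],[0,0,0]]}'
python3 -c "
from h import *
p,r=tgt(0,0,0); go(p,r)"
```

```text
time: 9.47
tool_pos: [591.9, 13.6, 138.9]
tcp_rot: [-3.137, 0.437, 2.984]
wrist_force: [-5.0, 0.1, 7.8]
width: -0.1
slide(tool now) [ 1.7  0.9 -2. ] rot [-0.3   0.04 -0.11] | F [-5.   0.1  7.8] w -0.1 t 9.47 world err [-2.2  1.2  1.1]
```

Contact at about 9 N, 2 mm in. I'll push about 4 mm more.

```bash
python3 -m jog '{"jaw":[1,1,1,1],"slide":[[0,0,1.5],[0,0,1.5],[0,0,1],[0,0,0]],"rotation":[[0,0,0],[0,0,0],[0,0,0],[0,0,0]]}'
python3 -c "
from h import *
p,r=tgt(0,0,0); go(p,r)"
```

```text
time: 9.8
tool_pos: [593.5, 13.3, 135.5]
tcp_rot: [-3.137, 0.437, 2.984]
wrist_force: [-6.1, -0.8, 10.4]
width: 0.1
slide(tool now) [ 1.8  0.9 -5.8] rot [-0.31  0.05 -0.1 ] | F [-6.1 -0.8 10.4] w 0.1 t 9.8 world err [-3.8  1.5  4.5]
```

```bash
python3 -m jog '{"jaw":[1,1,1],"slide":[[0,0,1],[0,0,0.5],[0,0,0]],"rotation":[[0,0,0],[0,0,0],[0,0,0]]}'
python3 -m jog '{"jaw":[1,1,1,1,1,1,1,1,1,1],"slide":[[0,0,-3],[0,0,-4],[0,0,-4],[0,0,-4],[0,0,-4],[0,0,-4],[0,0,-4],[0,0,-4],[0,0,-4],[0,0,-4]],"rotation":[[0,0,0],[0,0,0],[0,0,0],[0,0,0],[0,0,0],[0,0,0],[0,0,0],[0,0,0],[0,0,0],[0,0,0]]}'
python3 -c "
from h import *
p,r=tgt(0,0,0); go(p,r)"
```

```text
time: 10.05
tool_pos: [594.1, 13.2, 134.2]
tcp_rot: [-3.137, 0.437, 2.984]
wrist_force: [-6.4, -0.2, 9.4]
width: -0.2
time: 10.88
tool_pos: [577.8, 16.0, 168.6]
tcp_rot: [-3.138, 0.436, 2.984]
wrist_force: [-2.0, -0.4, 3.6]
width: -0.1
slide(tool now) [ 1.3  0.8 30.9] rot [-0.25 -0.03 -0.12] | F [-2.  -0.4  3.6] w -0.1 t 10.88 world err [ 11.9  -1.2 -28.6]
```

The cartridge followed the fingers out to about 31 mm. Retract, open and look.

```bash
python3 -m jog '{"jaw":[1,1,1,-1,-1,-1,-1],"slide":[[0,0,-8],[0,0,-15],[0,0,-25],[30,0,-20],[38,0,-10],[38,0,0],[38,0,0]],"rotation":[[0,0,0],[0,0,0],[0,0,0],[0,0,0],[0,0,0],[0,0,0],[0,0,0]]}'
python3 look.py top t3 160 300 110 230 5;python3 -c "
from rig import sensors,imaging;print(sensors.sense()['joint_positions'])
from h import *
p,r=tgt(0,0,40); go(p,r)"
```

```text
time: 11.47
tool_pos: [431.4, 40.4, 185.1]
tcp_rot: [-3.134, 0.424, 2.985]
wrist_force: [-1.6, 1.6, -1.1]
width: 47.9
[ 1.11410672 -0.14976943 -1.32165068  2.41611762  0.04733267  0.3750642
  1.13898043]
slide(tool now) [-131.    -1.3   66.4] rot [-0.46 -0.97 -0.03] | F [-4.   2.4 -2.2] w 55.7 t 11.52 world err [144.6 -24.6  -7.3]
```

View pics/t3.png

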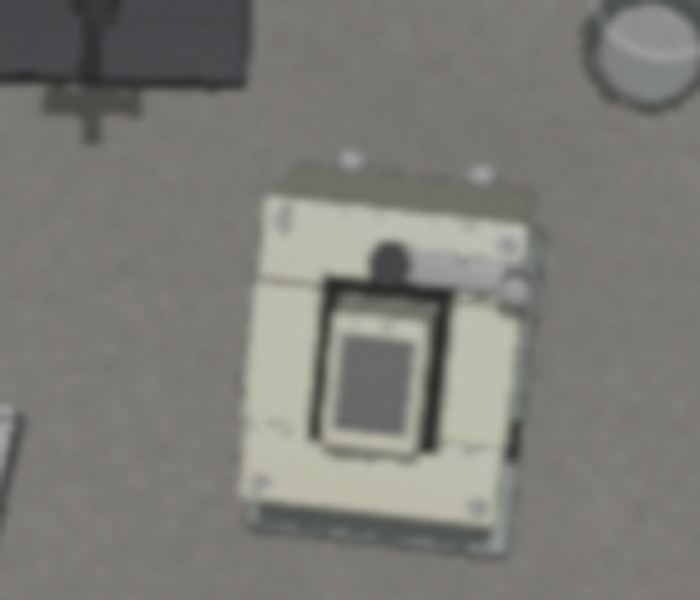

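The cartridge stands proud, its end centred near (377,385). I'll come back over it with the jaws open.

```bash
python3 -m jog '{"jaw":[-1,-1,-1,-1,-1,-1,-1],"slide":[[-30,0,-5],[-35,0,0],[-35,0,0],[-30,-1,0],[0,0,0],[0,0,0],[0,0,0]],"rotation":[[-0.4,-0.9,0],[0,0,0],[0,0,0],[0,0,0],[0,0,0],[0,0,0],[0,0,0]]}'
python3 -c "
from rig import sensors,imaging;print(sensors.sense()['joint_positions'])
from h import *
p,r=tgt(0,0,40); go(p,r)"
```

```text
time: 12.1
tool_pos: [515.2, 31.8, 227.7]
tcp_rot: [3.138, 0.419, 2.995]
wrist_force: [0.5, -0.0, -0.4]
width: 85.0
[ 1.09222616  0.15269282 -1.35934745  2.20818953  0.57131253  0.57426716
  0.75639018]
slide(tool now) [-33.1  -6.   71.1] rot [ 0.4  -0.97  0.48] | F [ 0.5 -0.  -0.4] w 85.0 t 12.1 world err [ 57.8 -14.4 -51.5]
```

```bash
python3 -m jog '{"jaw":[-1,-1,-1,-1,-1],"slide":[[-17,-3,0],[-16,-3,10],[0,0,10],[0,0,10],[0,0,0]],"rotation":[[0.4,-0.9,0.5],[0,0,0],[0,0,0],[0,0,0],[0,0,0]]}'
python3 -c "
from rig import sensors,imaging;print(sensors.sense()['joint_positions'])
from h import *
p,r=tgt(0,0,40); go(p,r)"
```

```text
time: 12.52
tool_pos: [555.6, 18.1, 213.2]
tcp_rot: [-3.139, 0.434, 2.986]
wrist_force: [-0.4, 0.4, 0.0]
width: 85.6
[ 0.88747293  0.2725282  -1.17088963  2.15647971  0.78214723  0.59516938
  0.59686903]
slide(tool now) [-0.1  2.2 40.8] rot [-0.14 -0.13 -0.03] | F [-0.4  0.4  0. ] w 85.6 t 12.52 world err [ 17.3  -0.6 -37. ]
```

```bash
python3 -m jog '{"jaw":[-1,-1,-1,-1,-1,-1,-1],"slide":[[0,2.2,20],[0,0,20],[0,0,15],[0,0,10],[0,0,8],[0,0,4],[0,0,0]],"rotation":[[0,0,0],[0,0,0],[0,0,0],[0,0,0],[0,0,0],[0,0,0],[0,0,0]]}'
python3 -c "
from rig import sensors,imaging
from h import *
p,r=tgt(0,0,2); go(p,r)"
```

```text
time: 13.1
tool_pos: [588.9, 15.5, 145.0]
tcp_rot: [-3.14, 0.436, 2.986]
wrist_force: [0.4, -0.7, -0.3]
width: 85.4
slide(tool now) [ 1.4 -0.6  2.9] rot [-0.09 -0.02 -0.03] | F [ 0.4 -0.7 -0.3] w 85.4 t 13.1 world err [-0.1 -0.6 -3.2]
```

```bash
python3 -m jog '{"jaw":[-1,0.5,0.5,0.5,1,1,1,1,1,1],"slide":[[1.2,-0.6,1],[0,0,0],[0,0,0],[0,0,0],[0,0,0],[0,0,0],[0,0,0],[0,0,0],[0,0,0],[0,0,0]],"rotation":[[0,0,0],[0,0,0],[0,0,0],[0,0,0],[0,0,0],[0,0,0],[0,0,0],[0,0,0],[0,0,0],[0,0,0]]}' 60
python3 -c "
from rig import sensors,imaging
from h import *
p,r=tgt(0,0,2); go(p,r)"
```

```text
time: 13.93
tool_pos: [589.1, 15.0, 143.9]
tcp_rot: [-3.14, 0.437, 2.985]
wrist_force: [-2.5, -0.9, 4.9]
width: 38.8
slide(tool now) [ 1.2 -0.1  1.8] rot [-0.09  0.04 -0.05] | F [-2.5 -0.9  4.9] w 38.8 t 13.93 world err [-0.4 -0.1 -2.1]
```

Gripped, with the width reading about 1.3 mm low, as it did on the peg. Pull straight out.

```bash
python3 -m jog '{"jaw":[1,1,1,1,1,1,1,1],"slide":[[0,0,-4],[0,0,-8],[0,0,-12],[0,0,-12],[0,0,-12],[0,0,-12],[0,0,-12],[0,0,-12]],"rotation":[[0,0,0],[0,0,0],[0,0,0],[0,0,0],[0,0,0],[0,0,0],[0,0,0],[0,0,0]]}'
python3 -m jog '{"jaw":[1,1,1,1],"slide":[[0,0,-20],[0,0,-20],[0,0,-10],[0,0,0]],"rotation":[[0,0,0],[0,0,0],[0,0,0],[0,0,0]]}'
python3 look.py top t4 120 300 110 270 4;python3 -c "
from rig import sensors,imaging;print(sensors.sense()['joint_positions'])
from h import *
p,r=tgt(0,0,2); go(p,r)"
```

```text
time: 14.6
tool_pos: [552.6, 20.9, 219.4]
tcp_rot: [-3.141, 0.435, 2.985]
wrist_force: [0.4, -0.1, -2.6]
width: 38.7
time: 14.93
tool_pos: [532.7, 23.6, 265.9]
tcp_rot: [-3.138, 0.438, 2.985]
wrist_force: [0.3, 0.1, -1.8]
width: 39.0
[ 1.22636167  0.09290915 -1.44575047  2.14334992  0.43265011  0.61501039
  0.90325511]
slide(tool now) [  0.9   1.8 135.7] rot [-0.27  0.05 -0.14] | F [-0.  -0.6 -2. ] w 39.0 t 14.98 world err [  56.1   -7.6 -123.4]
```

View pics/t4.png

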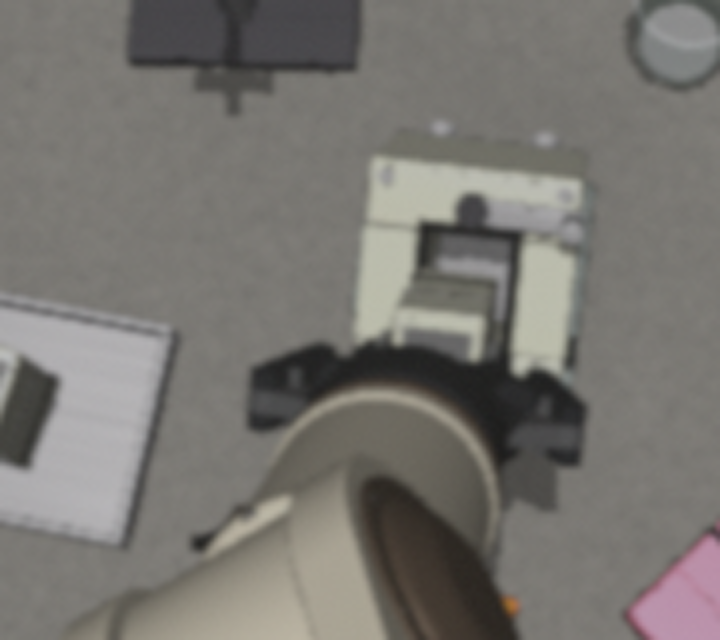

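The cartridge is held clear of the bay: the empty mouth shows at (465,245). Next is the transfer towards the tray's free side.

```bash
cat >> h.py <<'E'
TR=R.from_matrix(R.from_euler('z',-.2233).as_matrix()@np.diag([-1,1,-1.]))
E
python3 -c "
from h import *
go(np.array([560,180,270.]),TR)
go(np.array([575,349,270.]),TR)"
```

```text
slide(tool now) [ -4.  159.8  -4. ] rot [ 0.62 25.05  3.63] | F [-0.  -0.6 -2. ] w 39.0 t 14.98 world err [ 27.4 157.5   4.8]
slide(tool now) [  6.6 329.   -9.6] rot [ 0.62 25.05  3.63] | F [-0.  -0.6 -2. ] w 39.0 t 14.98 world err [ 42.4 326.5   4.8]
```

```bash
python3 -m jog '{"jaw":[1,1,1,1,1,1,1],"slide":[[0,15,0],[0,28,0],[0,30,0],[0,30,0],[0,30,0],[0,27,0],[0,0,0]],"rotation":[[0,0,0],[0,0,0],[0,0,0],[0,0,0],[0,0,0],[0,0,0],[0,0,0]]}'
python3 -c "
from rig import sensors,imaging;print(sensors.sense()['joint_positions'])
from h import *
go(np.array([575,349,270.]),TR)"
```

```text
time: 15.57
tool_pos: [557.0, 191.2, 263.7]
tcp_rot: [3.137, 0.435, 2.994]
wrist_force: [-0.3, 0.5, -0.8]
width: 39.1
[ 0.48371474  0.31086341 -1.1783375   1.99679002  0.81557342  0.85594587
  0.2912952 ]
slide(tool now) [  2.2 158.7  -7.2] rot [ 1.22 24.9   4.34] | F [-0.3  0.5 -0.8] w 39.1 t 15.57 world err [ 18.  157.8   6.3]
```

```bash
python3 -m jog '{"jaw":[1,1,1,1,1,1,1,1,1],"slide":[[0,20,0],[0,30,0],[0,30,0],[0,30,0],[0,28,0],[0,20,0],[0,0,0],[0,0,0],[0,0,0]],"rotation":[[0,0,0],[0.2,4.2,0.7],[0.2,4.2,0.7],[0.2,4.2,0.7],[0.2,4.2,0.7],[0.2,4.2,0.7],[0.2,4,0.7],[0,0,0],[0,0,0]]}'
python3 -c "
from rig import sensors,imaging;print(sensors.sense()['joint_positions'])
from h import *
go(np.array([575,349,100.]),TR)"
```

```text
time: 16.32
tool_pos: [586.3, 337.0, 261.2]
tcp_rot: [-3.133, -0.001, 2.908]
wrist_force: [-0.3, 0.3, -2.2]
width: 39.1
[ 0.09140398  0.73635413 -1.08887583  1.42373979  0.6546743   1.37891087
  0.32101622]
slide(tool now) [ 13.6  10.6 161.2] rot [-0.51 -0.05 -0.58] | F [-0.3  0.3 -2.2] w 39.1 t 16.32 world err [ -11.3   12.  -161.2]
```

```bash
python3 -m jog '{"jaw":[1,1,1,1,1,1,1],"slide":[[7,5,10],[6.6,5.6,30],[0,0,30],[0,0,30],[0,0,20],[0,0,0],[0,0,0]],"rotation":[[-0.5,0,-0.6],[0,0,0],[0,0,0],[0,0,0],[0,0,0],[0,0,0],[0,0,0]]}'
python3 look.py scene s4 300 440 170 310 4; python3 look.py top t5 40 220 130 270 4
python3 -c "
import cv2,numpy as np
a=cv2.imread('pics/t5.png');b=cv2.imread('pics/s4.png')
cv2.imwrite('pics/c5.png',cv2.resize(np.hstack([a,b]),(800,int(800*560/1280))))
from h import *
go(np.array([575,349,66.8]),TR)"
```

```text
time: 16.9
tool_pos: [573.8, 350.1, 143.8]
tcp_rot: [3.141, 0.0, 2.921]
wrist_force: [-0.7, -1.2, -1.3]
width: 38.9
slide(tool now) [-0.1 -3.2 79.9] rot [0.27 0.15 0.12] | F [ 0.3  0.2 -1.1] w 39.0 t 17.0 world err [ -0.3  -2.9 -80. ]
```

View pics/s4.png

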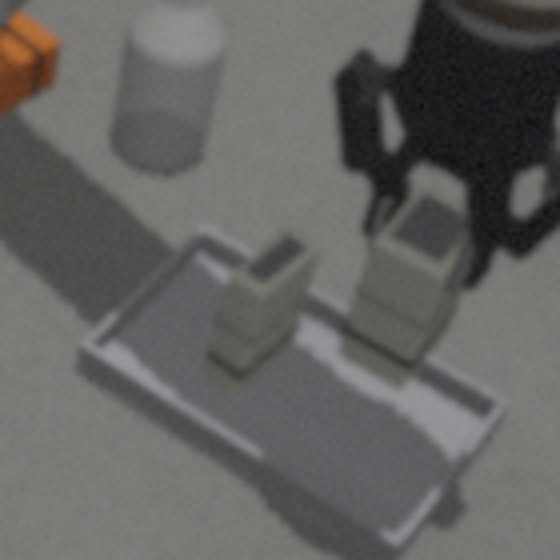

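View pics/t5.png

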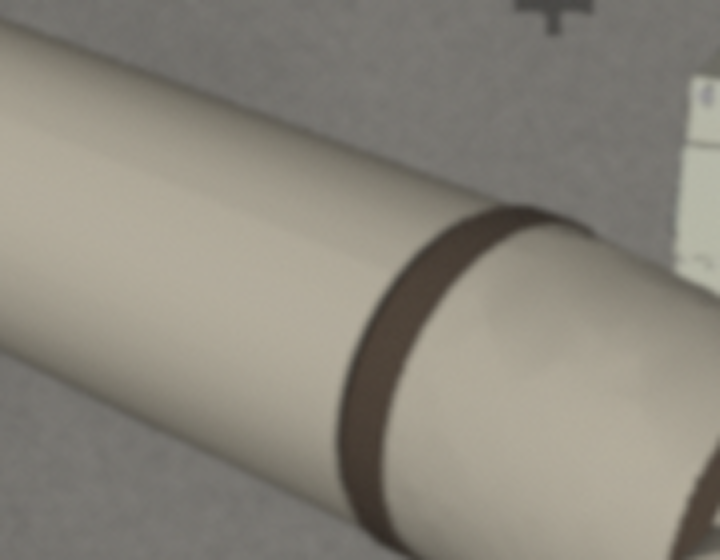

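The scene view shows the cartridge held with its lower corner at (412,368), and the old one at (265,310). I'll check tilt and depth against projected corners.

```bash
python3 -c "
from h import *
from rig import sensors
s=load('s4.npz');st=sensors.sense();P=st['tool_pos'];r=R.from_euler('xyz',st['tcp_rot'])
for a in(28,-28):
  for b in (20,-20):
    print(a,b,[np.round((proj(s,P+r.apply([a,b,h]))-[300,170])*4) for h in(61.8,-28.2)])
print('tray',[np.round((proj(s,np.array([564,302,25])+R.from_euler('z',-.2233).apply([a,b,0]))-[300,170])*4) for a,b in((65,105),(65,-105),(-65,-105),(-65,105))])
"
```

```text
28 20 [array([456., 333.]), array([500., 216.])]
28 -20 [array([391., 298.]), array([430., 180.])]
-28 20 [array([408., 395.]), array([451., 278.])]
-28 -20 [array([342., 357.]), array([379., 239.])]
tray [array([404., 541.]), array([ 80., 341.]), array([202., 220.]), array([511., 394.])]
```

```bash
python3 -c "
from h import *
import cv2
s=load('s4.npz')
r=R.from_euler('z',-.3)
for a in(28,-28):
  for b in (12,-12):
    print(a,b,[np.round((proj(s,np.array([554,276,5])+r.apply([a,b,h]))-[300,170])*4) for h in(0,90)])
im=s['color'][200:280,340:430,::-1];cv2.imwrite('pics/s4b.png',cv2.resize(im,None,fx=7,fy=7,interpolation=cv2.INTER_CUBIC))
"
```

```text
28 12 [array([241., 400.]), array([269., 295.])]
28 -12 [array([207., 377.]), array([233., 272.])]
-28 12 [array([296., 348.]), array([327., 242.])]
-28 -12 [array([263., 326.]), array([292., 220.])]
```

View pics/s4b.png

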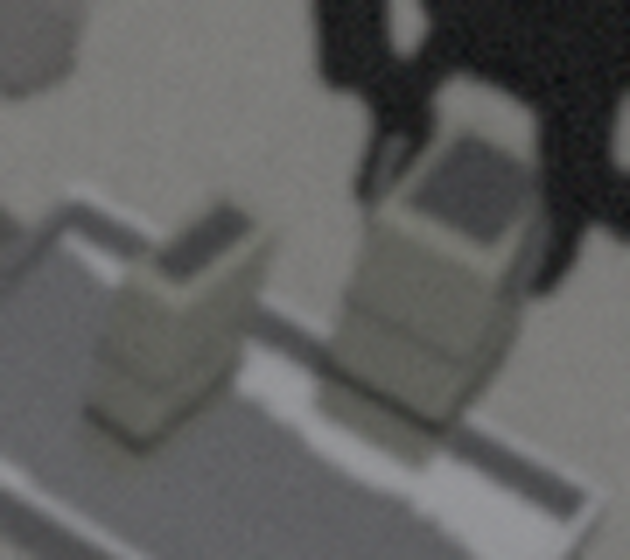

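The thin dark line is the band, about 20 mm above the foot. The visible edges match an upright cartridge to 1–3 px. I'll lower it, then feel for contact in small steps.

```bash
python3 -m jog '{"jaw":[1,1,1,1,1,1,1,1],"slide":[[0,-1,15],[0,-1,20],[0,-1,15],[0,0,10],[0,0,6],[0,0,3],[0,0,0],[0,0,0]],"rotation":[[0.2,0.1,0.1],[0,0,0],[0,0,0],[0,0,0],[0,0,0],[0,0,0],[0,0,0],[0,0,0]]}'
python3 -c "
from h import *
go(np.array([575,349,66.8]),TR)"
```

```text
time: 17.67
tool_pos: [574.5, 348.9, 76.5]
tcp_rot: [3.141, -0.001, 2.918]
wrist_force: [0.3, 0.4, -2.6]
width: 38.9
slide(tool now) [-0.4  0.2  9.7] rot [ 0.04 -0.06 -0.01] | F [ 0.3  0.4 -2.6] w 38.9 t 17.67 world err [ 0.5  0.1 -9.7]
```

```bash
python3 -m jog '{"jaw":[1,1,1,1,1,1],"slide":[[0,0,1.5],[0,0,1.5],[0,0,1.5],[0,0,1],[0,0,0],[0,0,0]],"rotation":[[0,0,0],[0,0,0],[0,0,0],[0,0,0],[0,0,0],[0,0,0]]}'
for i in 1 2; do python3 -m jog '{"jaw":[1,1],"slide":[[0,0,1],[0,0,0]],"rotation":[[0,0,0],[0,0,0]]}'; done
```

```text
time: 18.17
tool_pos: [574.2, 348.3, 70.5]
tcp_rot: [-3.141, -0.001, 2.918]
wrist_force: [0.3, 0.7, -2.1]
width: 39.0
time: 18.33
tool_pos: [574.3, 348.3, 69.4]
tcp_rot: [-3.141, -0.001, 2.918]
wrist_force: [0.1, 0.6, -2.5]
width: 38.9
time: 18.5
tool_pos: [574.2, 348.3, 68.3]
tcp_rot: [-3.141, -0.002, 2.918]
wrist_force: [-1.5, 0.9, -2.2]
width: 39.3
```

```bash
for i in 1 2 3; do python3 -m jog '{"jaw":[1,1],"slide":[[0,0,0.7],[0,0,0]],"rotation":[[0,0,0],[0,0,0]]}'; done
```

```text
time: 18.67
tool_pos: [574.3, 348.4, 68.0]
tcp_rot: [-3.141, -0.001, 2.918]
wrist_force: [-0.5, -0.9, -0.0]
width: 38.8
time: 18.83
tool_pos: [574.3, 348.4, 68.0]
tcp_rot: [-3.141, -0.001, 2.918]
wrist_force: [-2.3, -2.2, 3.7]
width: 38.8
time: 19.0
tool_pos: [574.3, 348.4, 67.9]
tcp_rot: [-3.141, -0.001, 2.918]
wrist_force: [-3.5, -3.2, 8.9]
width: 39.2
```

Contact is at TCP z of about 68 with 9 N. Ease off, open partly and rise.

```bash
python3 -m jog '{"jaw":[1,0.05,0.0,-0.1,-0.3,-0.3,-0.3,-0.3],"slide":[[0,0,-1.2],[0,0,0],[0,0,0],[0,0,0],[0,0,0],[0,0,0],[0,0,0],[0,0,0]],"rotation":[[0,0,0],[0,0,0],[0,0,0],[0,0,0],[0,0,0],[0,0,0],[0,0,0],[0,0,0]]}'
python3 -m jog '{"jaw":[-0.3,-0.3,-0.3,-0.3,-0.3,-0.3,-0.3,-0.3],"slide":[[0,0,-5],[0,0,-10],[0,0,-20],[0,0,-30],[0,0,-40],[0,0,-40],[0,0,-40],[0,0,0]],"rotation":[[0,0,0],[0,0,0],[0,0,0],[0,0,0],[0,0,0],[0,0,0],[0,0,0],[0,0,0]]}'
python3 look.py scene s6 300 440 170 310 4
```

```text
time: 19.67
tool_pos: [574.3, 348.4, 67.5]
tcp_rot: [-3.141, -0.001, 2.918]
wrist_force: [0.8, 0.7, 0.2]
width: 55.4
time: 20.33
tool_pos: [576.7, 352.4, 263.3]
tcp_rot: [3.131, 0.007, 2.918]
wrist_force: [-0.4, 1.8, 1.2]
width: 55.4
```

View pics/s6.png

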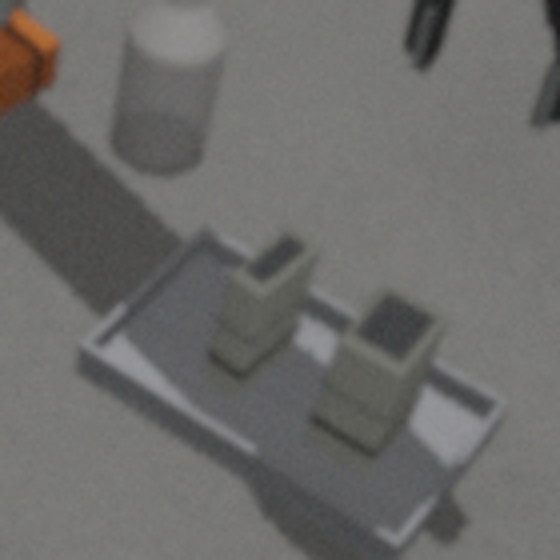

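The wide cartridge stands upright in the tray, with its foot at about (370,450), and the old one is unmoved beside it. I'll move the arm off for a final top-view check.

```bash
python3 -m jog '{"jaw":[-0.3,-0.3,-0.3,-0.3,-0.3,-0.3,-0.3,-0.3],"slide":[[20,0,-30],[38,0,-10],[38,0,0],[38,0,0],[38,0,0],[20,0,0],[0,0,0],[0,0,0]],"rotation":[[0,0,0],[0,0,0],[0,0,0],[0,0,0],[0,0,0],[0,0,0],[0,0,0],[0,0,0]]}'
python3 look.py top t7 50 410 80 310 2
```

```text
time: 21.05
tool_pos: [386.2, 391.0, 293.0]
tcp_rot: [-3.14, 0.0, 2.921]
wrist_force: [0.8, -0.2, -0.9]
width: 55.5
```

View pics/t7.png

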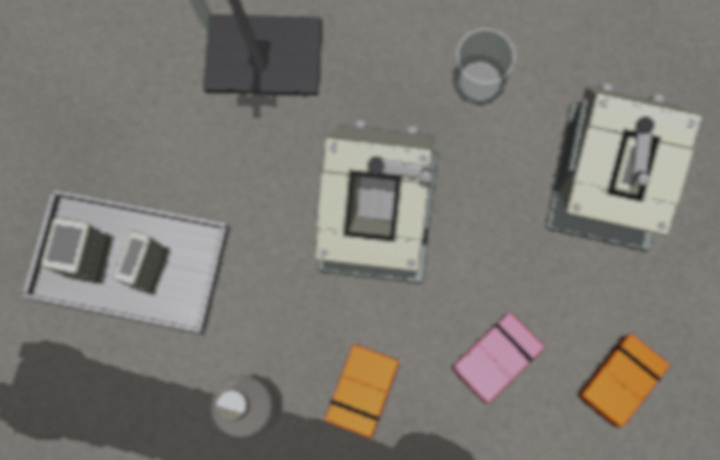

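The top view shows the wide cartridge at (68,247) in the tray, the old one at (137,258), and the wide keeper aside with its bay empty. The slim dock, beaker and bottle are unchanged.

```bash
python3 -c "
from rig import workorder;print(workorder.job_done())"
```

```text
the job is handed in; nothing more can be done
None
```

I handed the job in at about 21 s of the 58 s allowed, with every step done; the system gave no verdict.

**What I did:** On the wide dock I swung the keeper aside along its arc to about 1.5 rad. I pushed the cartridge in about 7 mm by the calibration (peak force read about 12 N) and let it follow the fingers out to about 31 mm. I then gripped it, pulled it free and lowered it into the tray's free side. It touched down at about 9 N, and I eased off and released it.

**Last checks:**
- **Wide cartridge:** it stands upright in the tray, beside the old cartridge.
- **Docks:** the wide keeper is still aside and that bay is empty. The slim dock and its keeper look unchanged.
- **Bystanders:** the old cartridge, beaker and bottle look unmoved by eye; I did not re-measure their positions.
- **Arm:** it was clear of everything, with only sensor noise on the wrist force.

**Disagreements:**
- The finger width read about 1 mm low on both the peg and the cartridge.
- The cartridge touched the tray floor about 1 mm higher than I had worked out, which is within the calibration error.

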